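# Fetch the boxed-in ring gauge and put its neighbours back

### The arm

A 6-joint arm with a two-finger parallel gripper is mounted at the origin on a cart in front of the work surface, level with it; the furniture and walls round the work are solid. World frame = base frame: x ahead of the robot, y to its left, z up, the work surface at z = 0. Lengths are in m, angles in rad, forces in N, time in s.
With the tool pointing down it reaches from about 0.35 to 0.775 m from the base axis. Payload 7.3 kg.
Tool frame: the origin (TCP) lies on the centre line of the jaws, within the pads' length; the fingertips stand 22 mm ahead of it and the grasp point (between the pads) lies 3 mm ahead of it; z points along the fingers, y is the line along which they close (so a half turn about z gives the same grasp; the last joint's range is limited). The gripper opens to 92 mm and grips with 3 to 60 N. Pads are 19 mm wide; open, the fingers measure 130 mm over their backs; the gripper's body (75 mm by 190 mm) begins 47 mm behind the grasp point.
Start: joints at [1.113, 0.342, 1.524, -0, 1.275, -0.146], TCP at [0.161, 0.5, 0.249] pointing down, gripper open.
Joint ranges: [-2.53, 2.53], [-0.77, 2.02], [0.04, 2.7], [-1, 4.14], [0.28, 2.66], [-3.11, 3.11]. Speed limits (rad/s): [2.57, 2.57, 3.14, 3.14, 3.14, 3.14].

### API

Orientations are given as a unit quaternion [w, x, y, z].
In Python, from station import * gives the robot as it stands. Calls block until the motion is done:
- move_to(position, orientation): joint-space move of the TCP to a pose.
- move_straight(position, velocity=0.15, rot=None, max_force=None): straight line of the TCP; rot=None keeps the orientation; velocity is the mean speed in m/s. With max_force (N) it stops when the force on the tool has changed by that much, and returns True; else False.
- movej(angles): joint-space move.
- ungrasp() and gripper_close(squeeze=None): open the fingers fully, or close them until they stop; squeeze is the grip in N (None keeps the last).
- wait(seconds).
- ik(position, orientation): joint angles nearest the present ones, or None.
- get_state(): the state.
- capture(name): name is "scene" or "top" or "wrist"; returns a dict with "image" (400x640x3 uint8, red, green, blue), "fx", "fy", "cx", "cy" (pixels), "extrinsics" (4x4, takes a point from world to camera coordinates). Camera axes: x right, y up, looking along -z (the intrinsics and any distortion apply to the point x, -y, -z); pixel columns grow to the right and rows downward; lengths in m; the calibration is good to about 2 mm. The wrist camera is an equidistant fisheye: a pixel r from the principal point sees the ray r / f radians off the axis. A picture is of the moment at which its call begins. There is no depth.
A pose or a line that the arm cannot do raises PlanningError and nothing moves.
- sign_off(): hands the job in; it is judged then, once.
The state is a dict: "time": time; "qpos": joint angles; "dq": joint speeds; "joint_efforts": joint torques, N m; "position": TCP position; "tcp_rot": TCP orientation; "contact_force": force on the tool from outside, world axes, zero at the start; "wrist_torque": the same for the moment, N m; "gripper_width": finger opening in m; "gripper_force": force on a finger pad.
Only numpy, scipy, OpenCV 4.12 (cv2) and the standard library are available. Lean on these libraries where they do the work, as an engineer would, in place of code of your own. Each camera call takes 0.05 s, during which the arm holds its last target. There are 200 camera calls.

### The job

The steel ring gauge in the storage caddy is boxed in between two of the things standing there: clear just those two neighbours, standing upright, onto the green parking mat, then set the ring gauge flat in the middle of the dark measuring plate. Afterwards stand both neighbours upright again in the caddy, each exactly where it stood before, and leave the square steel block and the third standing thing alone throughout.

Things in the scene. Friction and masses are not known exactly. Their poses are not given: they have to be found in the camera images.
- caddy: Fixed grey base 80 x 264 x 6 mm; five places in a row on its own y axis: y = -104, -52, 0, 52, 104 mm, floor 6 mm above the bench. At +-52: pockets between orange walls (36 mm long in y, top 36 mm up, inner faces at x = +-27 mm): grip along the row (y), once the places beside are empty. Others: open bays, dark round spots: grip across the row (own x). Origin: centre of underside.
- ring: Ring gauge: short steel ring, outer diameter 45 mm, 16 mm high, small through bore, about 0.16 kg. Lies flat in one of the two walled pockets. Origin: centre of its underside; z up.
- test_block: Square ground-steel block 46 x 46 x 26 mm, in the other walled pocket; to be left alone. Origin: centre of its underside; z up.
- bottle: White dropper bottle with blue cap, round body 35 mm in diameter and about 57 mm high (90 mm to the tip of the nozzle), about 0.085 kg, standing in one of the three open bays. Grip the body. Origin: centre of its underside; z up.
- loupe: Black eye loupe, round, 37 mm in diameter at its widest (foot), 34 mm high, about 0.045 kg, standing on its rim in one of the three open bays. Origin: centre of its underside; z up.
- v_block: Grey steel V-block, 40 mm (own x) x 42 mm (own y) x 34 mm high with a V groove in the top, about 0.19 kg, standing in one of the three open bays, nearly square to the caddy (within 0.1 rad). Gripped across its 40 mm (along its own x). Origin: centre of its underside; z up.
- parking_mat: Parking mat (the side area), fixed: green rectangle with black border, 90 (own x) x 170 (own y) x 4 mm. Its top is 4 mm above the bench. Origin: centre of the underside. (Keep the gripper clear of the fixed microscope at the left: its stage begins at about x = 0.52, y = 0.15 m and is 0.22 m high.)
- plate: Measuring plate, fixed: dark square stone plate 96 x 96 x 12 mm with a thin white circle of 64 mm diameter about its middle. Its top is 12 mm above the bench. Origin: centre of the underside.

How it is judged:
By the outcome, as a careful person would: the job done as asked, in the order asked, and still so for the second after the job is handed in, with the robot touching nothing.
It also fails if it takes over 131 s, if anything falls off the work surface, if the arm or the gripper's body presses on something with over 40 N, if the wrist force passes 120 N, or if a joint passes its speed limit or range.

## Working session

There is one attempt and no reset: what is moved stays moved. The work goes in short steps, each a Python script; the robot and the scene stay as the last script left them, time stands still between calls to the robot, and variables do not carry over. Pictures are saved under pics/ and viewed, at most 14 in all, crops included, and the job is handed in when it is done.

```bash
mkdir -p pics; ls
python3 - <<'E'
from station import *
import cv2
for n in ("top","scene"):
    c=capture(n); cv2.imwrite(f"pics/{n}0.png",c["image"][:,:,::-1])
    print(n,c["fx"],c["fy"],c["cx"],c["cy"],c["extrinsics"].tolist() if hasattr(c["extrinsics"],'tolist') else c["extrinsics"], [k for k in c])
print(get_state())
E
```

```text
pics
top 516.0124441010028 516.0124441010028 327.22041952712675 198.30255672800232 [[-0.12290231976435968, -0.9923991434510503, -0.006241784533358424, -0.08980282993701624], [0.9676663404008357, -0.1212305140610403, 0.22119000003560396, -0.5393023746984825], [-0.22026546132290845, 0.021144799316089005, 0.975210758764529, -0.9593447006620615], [0.0, 0.0, 0.0, 1.0]] ['image', 'fx', 'fy', 'cx', 'cy', 'extrinsics']
scene 382.861331039694 382.861331039694 320.16838996924355 194.532218761136 [[0.5114335085174228, -0.8592427018877277, 0.011736507923427418, -0.4083092840928898], [0.683205835884285, 0.41486206392757696, 0.600931987605425, -0.3018990214658193], [-0.5212154565812633, -0.29931830409520316, 0.7992139892759366, -0.6683899615180134], [0.0, 0.0, 0.0, 1.0]] ['image', 'fx', 'fy', 'cx', 'cy', 'extrinsics']
{'time': 0.1, 'qpos': array([ 1.11301449e+00,  3.42628304e-01,  1.52488979e+00, -3.91856982e-06,
        1.27537337e+00, -1.46013300e-01]), 'dq': array([ 0.00086846, -0.00208429, -0.00134812,  0.00067971, -0.00085382,
       -0.00029223]), 'joint_efforts': array([ 3.26020388e-03, -4.32003665e+01, -2.44696087e+01,  7.21984240e-02,
        5.25356876e-02, -6.88170212e-05]), 'position': array([0.16088683, 0.49941239, 0.24813834]), 'tcp_rot': array([-1.91299624e-04,  1.55253109e-01,  9.87874511e-01, -6.20591253e-04]), 'contact_force': array([-0.07484475, -1.80943835, -0.6338023 ]), 'wrist_torque': array([-0.03870922,  0.04889289,  0.00548459]), 'gripper_force': 0.0, 'gripper_width': 0.09190310609601242}
```

View pics/top0.png

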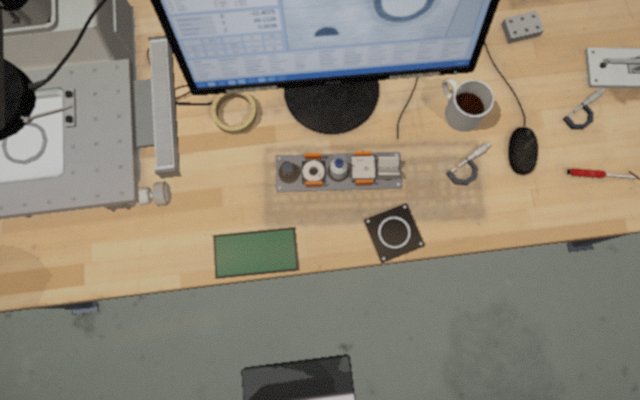

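View pics/scene0.png

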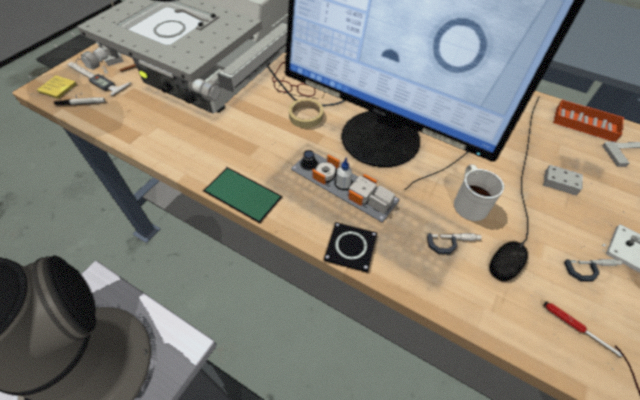

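The row from left to right is loupe (290,170), ring (314,170), bottle (338,168), square block (363,167), V-block (388,165). So the neighbours are the loupe and the bottle. The mat is at (256,252) and the plate at (394,233).

```bash
cat > h.py <<'E'
import numpy as np, cv2
def ray(c,u,v,z):
    E=np.array(c["extrinsics"]);R=E[:3,:3];t=E[:3,3];o=-R.T@t
    d=R.T@np.array([(u-c["cx"])/c["fx"],-(v-c["cy"])/c["fy"],-1.])
    return o+d*(z-o[2])/d[2]
def proj(c,p):
    E=np.array(c["extrinsics"]);q=E[:3,:3]@np.array(p)+E[:3,3]
    return c["cx"]+c["fx"]*q[0]/-q[2], c["cy"]-c["fy"]*q[1]/-q[2]
E
python3 - <<'E'
from station import *
from h import *
c=capture("top"); im=c["image"][:,:,::-1]
cv2.imwrite("pics/t1.png",cv2.resize(im[140:285,205:435],None,fx=3.45,fy=3.45,interpolation=cv2.INTER_CUBIC))
for p in [(290,170),(314,170),(338,168),(388,165),(256,252),(394,233),(285,110),(190,88),(175,170),(470,68)]: print(p,ray(c,*p,0.0).round(3))
E
```

```text
(290, 170) [ 0.609 -0.086  0.   ]
(314, 170) [ 0.602 -0.137  0.   ]
(338, 168) [ 0.6   -0.188  0.   ]
(388, 165) [ 0.594 -0.294  0.   ]
(256, 252) [0.444 0.002 0.   ]
(394, 233) [ 0.448 -0.285  0.   ]
(285, 110) [ 0.745 -0.09   0.   ]
(190, 88) [0.823 0.113 0.   ]
(175, 170) [0.639 0.156 0.   ]
(470, 68) [ 0.792 -0.508  0.   ]
```

View pics/t1.png

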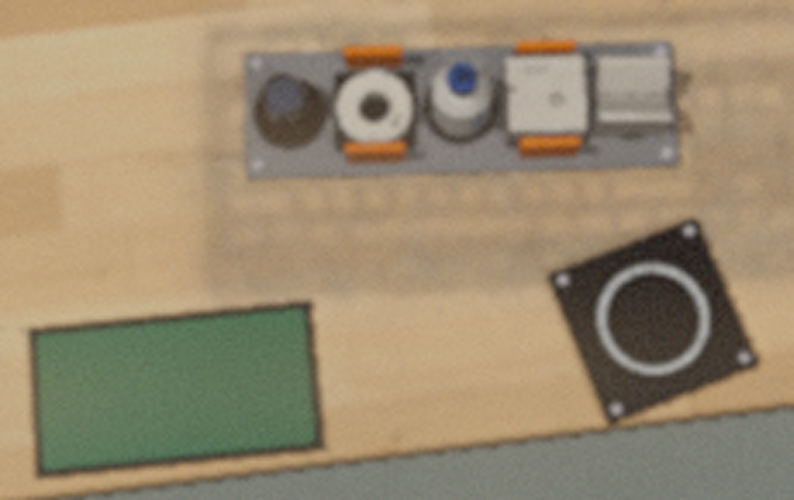

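```bash
cat >> h.py <<'E'
from scipy.spatial.transform import Rotation as Ro
def quat(a):
    "tool down, closing line (tool y) along world angle a"
    y=np.array([np.cos(a),np.sin(a),0]);z=np.array([0,0,-1.]);x=np.cross(y,z)
    q=Ro.from_matrix(np.c_[x,y,z]).as_quat();return [q[3],q[0],q[1],q[2]]
def wproj(c,p):
    E=np.array(c["extrinsics"]);q=E[:3,:3]@np.array(p)+E[:3,3];q=np.array([q[0],-q[1],-q[2]])
    r=np.hypot(q[0],q[1]);k=np.arctan2(r,q[2])/max(r,1e-9)
    return c["cx"]+c["fx"]*k*q[0], c["cy"]+c["fy"]*k*q[1]
def wray(c,u,v,z):
    E=np.array(c["extrinsics"]);R=E[:3,:3];o=-R.T@E[:3,3]
    m=np.array([(u-c["cx"])/c["fx"],(v-c["cy"])/c["fy"]]);th=np.hypot(*m);s=np.sin(th)/max(th,1e-9)
    d=R.T@np.array([m[0]*s,-m[1]*s,-np.cos(th)]);return o+d*(z-o[2])/d[2]
E
python3 - <<'E'
from station import *
from h import *
c=capture("top")
def pts(L,z): return np.array([ray(c,205+(u-1.2)/3.45,140+(v-1.2)/3.45,z)[:2] for u,v in L])
for n,L,z in [("caddy",[(246,53),(672,43),(678,165),(248,178)],.006),("mat",[(32,330),(308,304),(322,446),(40,474)],.004),("plate",[(551,272),(693,220),(757,362),(612,422)],.012)]:
    P=pts(L,z);print(n,P.mean(0).round(4),"long edge",(np.arctan2(*(P[0]-P[1])[::-1])).round(3),np.arctan2(*(P[3]-P[2])[::-1]).round(3),"short",np.arctan2(*(P[0]-P[3])[::-1]).round(3),np.linalg.norm(P-np.roll(P,1,0),axis=1).round(3))
print(pts([(653,319)],.012))
E
```

```text
caddy [ 0.5913 -0.1872] long edge 1.47 1.477 short -0.086 [0.079 0.262 0.077 0.261]
mat [0.4433 0.002 ] long edge 1.542 1.546 short -0.02 [0.086 0.165 0.085 0.166]
plate [ 0.4483 -0.2833] long edge 1.801 1.835 short 0.243 [0.095 0.091 0.092 0.093]
[[ 0.44785429 -0.28310397]]
```

Run:
```python
from station import *
from h import *
for a in (-.097,np.pi-.097,1.473,1.473-np.pi):
    for z in (.25,.05):
        q=ik([.596,-.135,z],quat(a)); print(a,z,None if q is None else np.round(q,2))
s=get_state()['time']
move_to([.55,-.16,.27],quat(-.097)); print(get_state()['time']-s)
c=capture("wrist"); cv2.imwrite("pics/w1.png",c["image"][:,:,::-1])
E=np.array(c["extrinsics"]); print(-E[:3,:3].T@E[:3,3],c["fx"],c["cx"],c["cy"])
ca=np.array([.5913,-.1872]);th=-.098
for y in (-.104,-.052,0,.052,.104): print(y,np.round(wproj(c,[*(ca+[-np.sin(th)*y,np.cos(th)*y]),.006]),1))
```

```text
-0.097 0.25 [-0.35  0.5   1.27 -0.    1.37 -0.25]
-0.097 0.05 [-0.35  0.71  1.5  -0.    0.94 -0.25]
3.044592653589793 0.25 [-0.35  0.5   1.27 -0.    1.37  2.89]
3.044592653589793 0.05 [-0.35  0.71  1.5  -0.    0.94  2.89]
1.473 0.25 [-0.35  0.5   1.27 -0.    1.37 -1.82]
1.473 0.05 [-0.35  0.71  1.5  -0.    0.94 -1.82]
-1.668592653589793 0.25 [-0.35  0.5   1.27 -0.    1.37  1.32]
-1.668592653589793 0.05 [-0.35  0.71  1.5  -0.    0.94  1.32]
2.6999999999999997
[ 0.55714801 -0.078947    0.40627075] 309.70691628693146 317.9976022583535 198.58228550319538
-0.104 [348.3 253.3]
-0.052 [349.7 220.1]
0 [351.  183.9]
0.052 [352.  145.4]
0.104 [352.7 105.5]
```

View pics/w1.png

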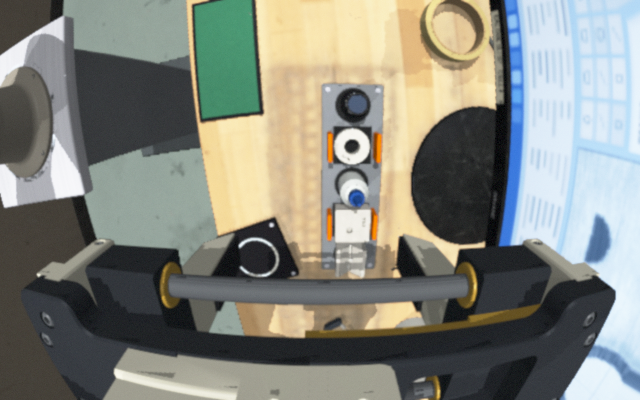

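The wrist picture confirms the layout: loupe (353,105), ring (352,146), bottle base near (350,184). I'll look from nearer.

Run:
```python
from station import *
from h import *
move_to([.595,-.225,.18],quat(-.097))
c=capture("wrist"); np.save("w2.npy",c,allow_pickle=True)
im=c["image"][:,:,::-1]
ca=np.array([.5913,-.1872]);th=-.098
for y in (-.052,0,.052,.104): print(y,np.round(wproj(c,[*(ca+[-np.sin(th)*y,np.cos(th)*y]),.006]),1))
cv2.imwrite("pics/w2.png",cv2.resize(im[40:240,220:480],None,fx=3,fy=3,interpolation=cv2.INTER_CUBIC))
```

```text
-0.052 [311.7 197.5]
0 [311.5 148.2]
0.052 [311.3  96.7]
0.104 [311.3  45.6]
```

View pics/w2.png

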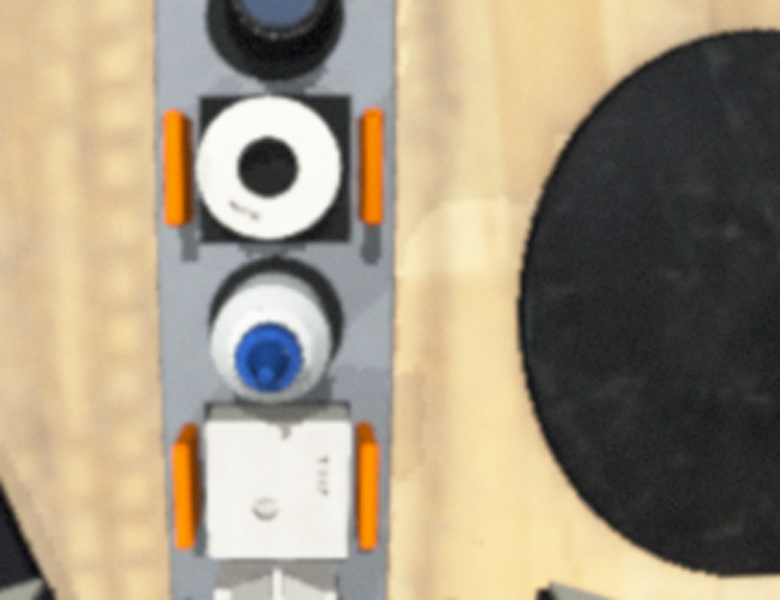

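Run:
```python
from h import *
c=np.load("w2.npy",allow_pickle=True).item()
def P(u,v,z): return wray(c,220+(u-1)/3,40+(v-1)/3,z)
ca=np.array([.5913,-.1872]);th=-.098
R=np.array([[np.cos(th),np.sin(th)],[-np.sin(th),np.cos(th)]])
def sh(n,p): print(n,p[:2].round(4),"caddy mm",(R@(p[:2]-ca)*1e3).round(1))
for v in (60,170,320,450): sh("edgeL",P({60:157,170:158,320:161,450:166}[v],v,.006)); sh("edgeR",P({60:395,170:395,320:394,450:390}[v],v,.006))
sh("ring",P(269,167,.022)); sh("ringL",P(196,167,.02)); sh("ringR",P(342,167,.02)); sh("hole",P(268.5,167,.022))
sh("wallLo",P(164,167,.036)); sh("wallRo",P(384,167,.036)); sh("wallLi",P(187,167,.036)); sh("wallRi",P(361,167,.036))
sh("wall t",P(371,108,.036));sh("wall b",P(371,225,.036));sh("wall t",P(176,109,.036));sh("wall b",P(174,227,.036))
sh("loupeL",P(207,20,.009)); sh("loupeR",P(343,20,.009)); sh("loupeB",P(275,79,.008))
sh("botL",P(211,338,.055)); sh("botR",P(332,338,.055)); sh("botB",P(270,403,.055)); sh("botTop",P(273,276,.06)); sh("tip",P(267,372,.096))
```

```text
edgeL [ 0.5615 -0.0934] caddy mm [-38.8  90.4]
edgeR [ 0.6393 -0.1015] caddy mm [39.3 90. ]
edgeL [ 0.5579 -0.1306] caddy mm [-38.7  53.1]
edgeR [ 0.6358 -0.1386] caddy mm [39.5 52.7]
edgeL [ 0.553  -0.1811] caddy mm [-38.7   2.3]
edgeR [ 0.6312 -0.189 ] caddy mm [39.9  2.1]
edgeL [ 0.5487 -0.2266] caddy mm [-38.5 -43.4]
edgeR [ 0.6265 -0.2343] caddy mm [ 39.7 -43.4]
ring [ 0.5949 -0.1344] caddy mm [-1.5 52.9]
ringL [ 0.572  -0.1318] caddy mm [-24.6  53.3]
ringR [ 0.6177 -0.1366] caddy mm [21.3 53. ]
hole [ 0.5948 -0.1344] caddy mm [-1.7 52.9]
wallLo [ 0.5641 -0.1313] caddy mm [-32.5  53. ]
wallRo [ 0.6293 -0.138 ] caddy mm [33.  52.7]
wallLi [ 0.571  -0.1321] caddy mm [-25.6  52.8]
wallRi [ 0.6225 -0.1375] caddy mm [26.2 52.6]
wall t [ 0.6271 -0.1198] caddy mm [29.1 70.5]
wall b [ 0.6239 -0.1552] caddy mm [29.3 35.1]
wall t [ 0.5696 -0.1141] caddy mm [-28.8  70.6]
wall b [ 0.5651 -0.1498] caddy mm [-29.8  34.7]
loupeL [ 0.5795 -0.0825] caddy mm [-22. 103.]
loupeR [ 0.6233 -0.0871] caddy mm [ 22.1 102.7]
loupeB [ 0.5995 -0.1049] caddy mm [ 0.1 82.7]
botL [ 0.5744 -0.1821] caddy mm [-17.3   3.5]
botR [ 0.6086 -0.1855] caddy mm [17.1  3.4]
botB [ 0.5891 -0.2027] caddy mm [ -0.6 -15.6]
botTop [ 0.5939 -0.1658] caddy mm [ 0.5 21.5]
tip [ 0.5913 -0.1858] caddy mm [-0.2  1.4]
```

```bash
cat > m.py <<'E'
from station import *
from h import *
TH=-.098; CA=np.array([.5916,-.1865]); MA=-.027; MAT=np.array([.4433,.002]); PL=np.array([.4480,-.2832])
def loc(o,th,x,y): return np.array([o[0]+np.cos(th)*x-np.sin(th)*y,o[1]+np.sin(th)*x+np.cos(th)*y])
def pick(xy,a,z,up,sq):
    move_to([*xy,up],quat(a)); hit=move_straight([*xy,z],velocity=.12,max_force=15)
    gripper_close(squeeze=sq); s=get_state(); print("pick",hit,s['position'].round(4),s['gripper_width'],s['gripper_force'],s['time'])
    move_straight([*xy,up],velocity=.15)
    s=get_state(); print("up",s['gripper_width'],s['gripper_force'],s['contact_force'].round(1))
def place(xy,a,z,up,hi):
    move_to([*xy,hi],quat(a)); move_straight([*xy,z+.008],velocity=.12)
    hit=move_straight([*xy,z-.002],velocity=.02,max_force=4); s=get_state(); print("place",hit,s['position'].round(4),s['time'])
    ungrasp(); move_straight([*xy,up],velocity=.15)
B=(loc(CA,TH,0,0),TH); L=(loc(CA,TH,0,.104),TH)
BM=(loc(MAT,MA,0,-.042),MA); LM=(loc(MAT,MA,0,.042),MA)
E
python3 - <<'E'
from m import *
pick(*B,.058,.16,15)
place(*BM,.056,.16,.16)
c=capture("wrist"); cv2.imwrite("pics/w3.png",c["image"][:,:,::-1])
print(get_state()['time'])
E
```

```text
pick False [ 0.5916 -0.1865  0.0579] 0.03463043778482436 14.998485445976257 5.7667
up 0.03466288580358527 14.998073279857635 [-1.2  0.1 -2.1]
place True [ 0.4423 -0.04    0.0555] 8.85
10.7833
```

View pics/w3.png

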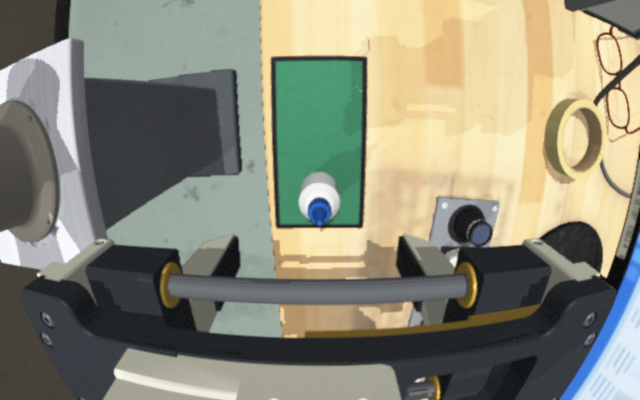

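The bottle stands upright on the mat at (320,200). Before gripping the loupe I'll look at it from near, together with the empty bottle bay.

Run:
```python
from m import *
move_to([*loc(CA,TH,0,-.02),.15],quat(TH))
c=capture("wrist"); np.save("w4.npy",c,allow_pickle=True)
for y in (0,.052,.104): print(np.round((np.array(wproj(c,[*loc(CA,TH,0,y),.006]))-[220,60])*3,1))
print(np.round((np.array(wproj(c,[*loc(CA,TH,0,.104),.04]))-[220,60])*3,1))
cv2.imwrite("pics/w4.png",cv2.resize(c["image"][60:240,220:420,::-1],None,fx=3,fy=3,interpolation=cv2.INTER_CUBIC))
```

```text
[299.9 335.7]
[300.  166.1]
[300.   -5.6]
[300.6 -24.8]
```

View pics/w4.png

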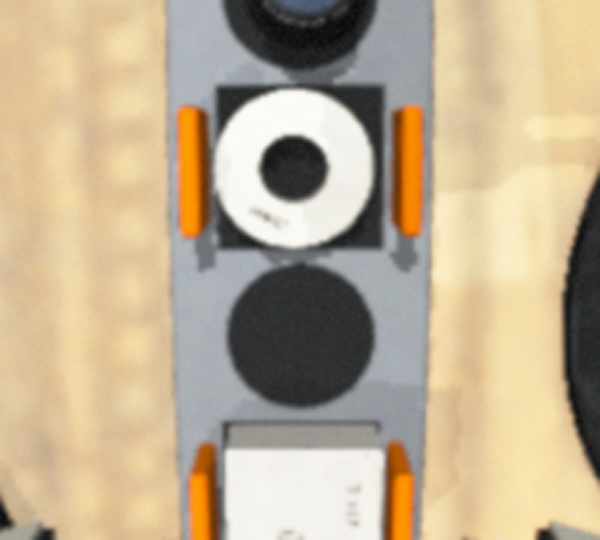

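Bay spot is at (300,335) against a predicted (300,336), so the caddy pose is good to under 1 mm. The ring is centred at (295,168). Now the loupe.

Run:
```python
from m import *
c=np.load("w4.npy",allow_pickle=True).item()
p=wray(c,220+294/3,60+167/3,.022)[:2];d=p-CA
print("ring caddy",np.cos(TH)*d[0]+np.sin(TH)*d[1],-np.sin(TH)*d[0]+np.cos(TH)*d[1])
pick(*L,.030,.14,12)
place(*LM,.028,.16,.17)
move_to([*loc(CA,TH,0,.0),.20],quat(TH))
c=capture("wrist"); cv2.imwrite("pics/w5.png",c["image"][:,:,::-1])
print(get_state()['time'])
```

```text
ring caddy -0.0017656847570396831 0.05227022163403892
pick False [ 0.6018 -0.083   0.03  ] 0.03490602240711859 11.863501107040975 14.2833
up 0.03489267360515825 11.854881967592519 [-0.4  0.1 -0.4]
place True [0.4446 0.044  0.0276] 17.7167
20.9
```

View pics/w5.png

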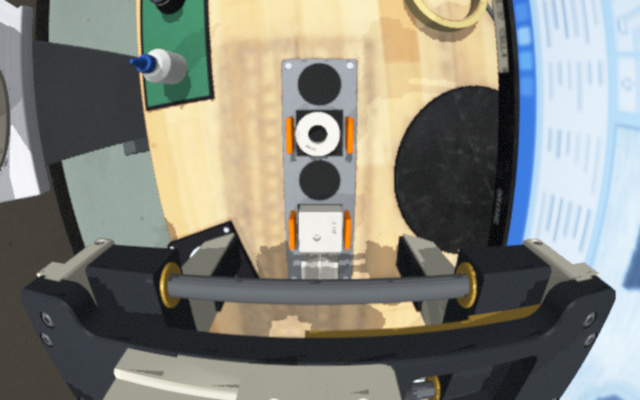

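Both neighbours are on the mat and bays are empty (319,83), (319,180). Ring at (317,134) is free for a grip along the row.

Run:
```python
from m import *
A=TH+np.pi/2
pick(loc(CA,TH,-.0017,.052),A,.030,.14,35)
place(PL,A,.036,.16,.16)
move_to([PL[0]+.08,PL[1]-.0,.20],quat(A))
c=capture("wrist"); np.save("w6.npy",c,allow_pickle=True)
print(get_state()['time'],wproj(c,[*PL,.012]),wproj(c,[*PL,.028]))
u,v=map(int,wproj(c,[*PL,.012])); print(u,v)
cv2.imwrite("pics/w6.png",cv2.resize(c["image"][max(v-80,0):v+80,max(u-100,0):u+100,::-1],None,fx=3.5,fy=3.5,interpolation=cv2.INTER_CUBIC))
```

```text
pick False [ 0.595  -0.1345  0.03  ] 0.04245797757240542 34.85212389297516 24.1333
up 0.0426496468931557 34.80258011415369 [-0.3  0.6 -2.2]
place True [ 0.4481 -0.2833  0.0359] 27.425
29.8417 (np.float64(310.31805662044627), np.float64(107.11028291479275)) (np.float64(309.936493126981), np.float64(107.21207756207738))
310 107
```

View pics/w6.png

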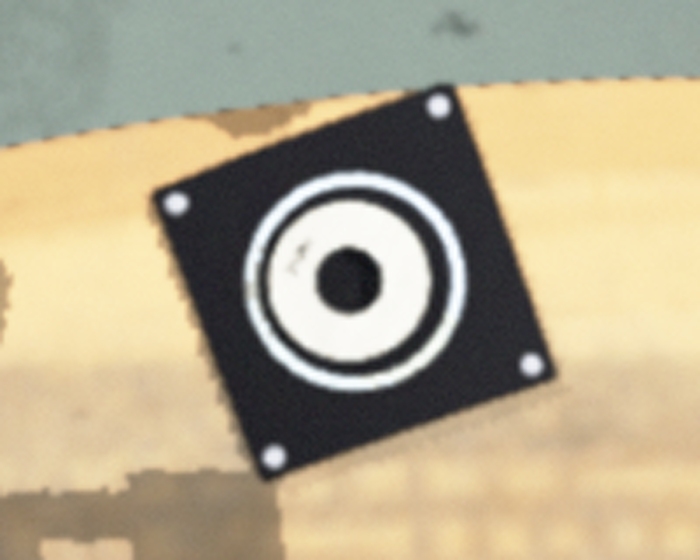

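The ring lies flat, centre (349,280), while the circle centre is (355,282). That is about 1.5 mm off, so I'll correct it.

Run:
```python
from m import *
A=TH+np.pi/2
c=np.load("w6.npy",allow_pickle=True).item()
f=lambda u,v,z: wray(c,210+(u-1.2)/3.5,27+(v-1.2)/3.5,z)[:2]
r=f(349.5,280,.028); t=f(355.3,281.8,.012); d=t-r; print(r,t,d)
assert np.linalg.norm(d)<.004
pick(PL,A,.036,.05,35)
place(PL+d,A,.036,.16,.05)
move_to([PL[0]+.08,PL[1],.20],quat(A))
c=capture("wrist")
print(get_state()['time'])
cv2.imwrite("pics/w7.png",cv2.resize(c["image"][27:187,210:410,::-1],None,fx=3.5,fy=3.5,interpolation=cv2.INTER_CUBIC))
```

```text
[ 0.44741017 -0.28355528] [ 0.44815312 -0.28233347] [0.00074294 0.00122181]
pick False [ 0.448  -0.2832  0.036 ] 0.042078920549749675 34.853764910462814 31.6583
up 0.04245351924441106 34.80210135355037 [-0.2 -0.5 -1.2]
place True [ 0.4488 -0.282   0.0359] 32.8417
35.2583
```

View pics/w7.png

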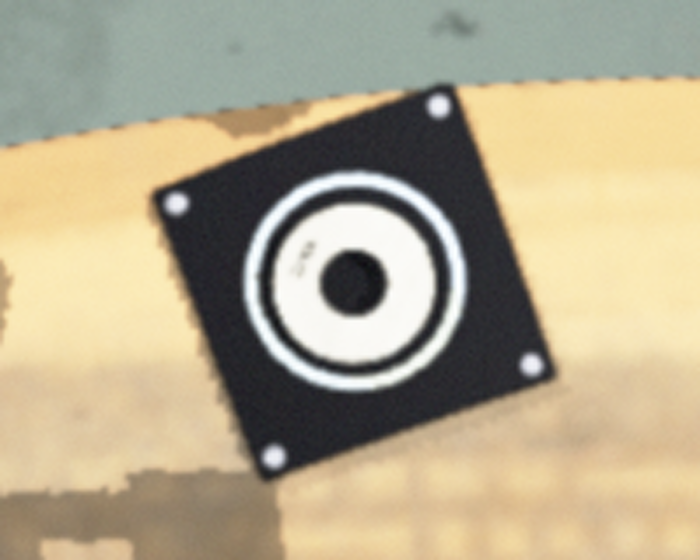

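The ring is now centred at (354,283) in the circle (355,282). Next, both neighbours go back.

Run:
```python
from m import *
move_to([*LM[0],.17],quat(MA))
pick(*LM,.028,.17,12)
place(*L,.030,.17,.17)
pick(*BM,.056,.17,15)
place(*B,.058,.18,.17)
move_to([*loc(CA,TH,0,-.02),.15],quat(TH))
c=capture("wrist")
print(get_state()['time'])
cv2.imwrite("pics/w8.png",cv2.resize(c["image"][10:210,190:450,::-1],None,fx=3,fy=3,interpolation=cv2.INTER_CUBIC))
```

```text
pick False [0.4444 0.044  0.0279] 0.03528416073802411 11.858325694665837 39.5417
up 0.03508565401929962 11.854889422943415 [-1.  -0.1 -1.4]
place True [ 0.6019 -0.083   0.0297] 43.1667
pick False [ 0.4422 -0.04    0.056 ] 0.03494205518862447 14.999344646930695 48.0083
up 0.03462815654155264 14.99902680516243 [-0.1  0.3 -0.5]
place True [ 0.5918 -0.1866  0.0578] 51.2333
53.55
```

View pics/w8.png

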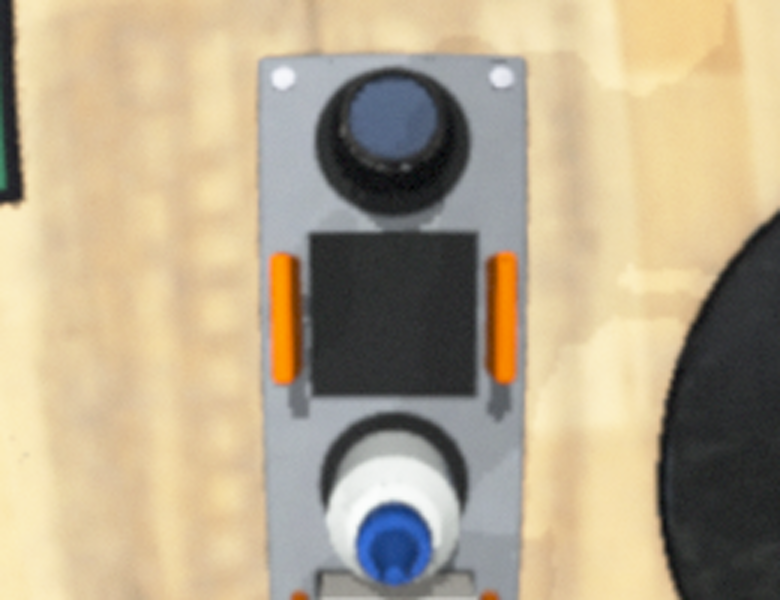

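Loupe (393,140) and bottle (393,500) stand upright and centred on their spots. I'll compare them numerically with the image taken earlier from the same pose.

Run:
```python
from m import *
move_to([.595,-.225,.18],quat(-.097))
c0=np.load("w2.npy",allow_pickle=True).item(); c=capture("wrist")
g=lambda i,r: np.float32(cv2.cvtColor(i[r[0]:r[1],r[2]:r[3]],cv2.COLOR_RGB2GRAY))
for n,r in dict(bottle=(126,175,288,334),loupe=(20,66,286,336),caddyblk=(182,226,270,350)).items():
    a,b=g(c0["image"],r),g(c["image"],r); print(n,cv2.phaseCorrelate(a,b),abs(a-b).mean())
print(get_state()['time'])
```

```text
bottle ((-2.6119295067518564, -1.034420574161203), 0.43303260803222654) 29.459183
loupe ((-2.5041902662758133, -0.6037299956950868), 1.0319979921976725) 23.900434
caddyblk ((-2.2864978299868284, -0.1540216705681985), 1.1090112675560846) 20.767046
53.8667
```

Run:
```python
from m import *
wait(1)
c0=np.load("w2.npy",allow_pickle=True).item(); c=capture("wrist")
g=lambda i,r: np.float32(cv2.cvtColor(i[r[0]:r[1],r[2]:r[3]],cv2.COLOR_RGB2GRAY))
D={}
for n,r in dict(bottle=(126,175,288,334),loupe=(20,66,286,336),blk=(182,226,270,350)).items():
    D[n]=np.array(cv2.phaseCorrelate(g(c0["image"],r),g(c["image"],r))[0]); print(n,D[n])
if max(np.linalg.norm(D[k]-D["blk"]) for k in D)<1.5: print(sign_off())
```

```text
bottle [ 0.25066174 -0.63157127]
loupe [-0.44288019 -0.52572269]
blk [-0.03920048  0.16818096]
the job is handed in; nothing more can be done
None
```

The job is handed in: the ring gauge lies flat in the middle of the measuring plate, and the loupe and bottle are back upright in their bays. The last camera comparison puts both within about 1 mm of where they first stood, and nothing was done to the square block or V-block.

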